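Comb the brass rods into the grooved tray

TASK

Take the rake from its stand, reach in under the slanted bars with it and comb it through the tray, so that the three loose brass rods all settle in the grooves, each rod fully down in a groove of its own. Move the rods only with the rake, never with the gripper, and leave the other things on the bench where they are. Then put the rake back in its stand, fully home, and let go.

Things in the scene. Friction and masses are not known exactly. Their poses are not given: they have to be found in the camera images.
- tray: Fixed wooden rod tray, 276 (x) x 176 (y) mm; origin on the bench under its centre, z up, x away from the robot. Border walls 6 mm thick, top at z = 36 mm; inside 264 x 164 mm. Land (flat top surface) at z = 25 mm, plain from x = -26 to +132 mm: the rods start there. Grooves in the robot's half; a slanted bar rack stands over the plain part (see points).
- tray_grooves (a point): Middle of the tray's grooved part, at land height; axes as the tray. Four grooves run along y over the whole inner width, centred at tray x = -110.5, -85.5, -60.5, -35.5 mm, each 18 mm wide, 16 mm deep: each takes one rod, its top then level with the land, and further rods roll over it.
- tray_rack (a point): Middle of the lowest bar of the rack over the tray; axes as the tray. Four 10 mm steel bars along y, 236 mm long, centres at tray (x, z) = (95, 195), (73, 245), (50, 295), (25, 350) mm: the rack leans to the robot. Uprights 12 mm thick at tray y = -118 and +118 mm, at x = 115 mm up to z = 150 mm, then past the bar ends; feet 50 x 36 x 8 mm.
- rake: Loose hand rake, about 0.2 kg. Origin at the middle of the row of tine tips, z up along the tines, y along the head. Five flat steel tines 14 (x) x 6 (y) mm, 41 mm long, at y = -48, -24, 0, 24, 48 mm; wooden head bar 17 (x) x 112 (y) x 16 mm at z = 40 to 56 mm, with a wooden handle (point rake_grip). Starts standing in the stand, handle leaning towards the robot's side.
- rake_grip (a point): Grip point on the axis of the rake's handle, axes as the rake, at rake (-86, 0, 173) mm. The handle is 18 x 18 mm square, two faces looking to -y and +y. Its axis starts at rake (0, 0, 50) mm and runs 185 mm up along (-sin 35 deg, 0, cos 35 deg), so it leans 35 degrees to the rake's -x; it ends 35 mm beyond this point.
- stand: Fixed wooden stand for the rake; origin on the bench under its centre, base 90 (x) x 150 (y) mm. Slot along y 21 mm wide, 126 mm long, floor at z = 6 mm, straight sides to z = 62 mm, then flared 40 degrees outwards to z = 88 mm; end walls to z = 90 mm. 46 mm gap in the -x side for the handle. Rake home: its frame is the stand's raised 6 mm, but it leans up to 7 degrees to -x by its weight.
- rod_near: Loose round polished (slippery) brass rod, 16 mm diameter, 110 mm long, about 0.12 kg, one of three alike (nearest the grooves at the start), lying askew on the plain part of the tray and free to roll; origin at its centre, y along its length.
- rod_mid: Loose round polished (slippery) brass rod, 16 mm diameter, 110 mm long, about 0.12 kg, one of three alike (the middle one at the start), lying askew on the plain part of the tray and free to roll; origin at its centre, y along its length.
- rod_far: Loose round polished (slippery) brass rod, 16 mm diameter, 110 mm long, about 0.12 kg, one of three alike (farthest from the grooves at the start), lying askew on the plain part of the tray and free to roll; origin at its centre, y along its length.
- caddy: Bystander, fixed: open wooden box 100 x 140 x 70 mm; origin under its centre. It stands on the other side of the tray from the rake's stand (they trade places).
- cone_tall: Bystander, loose: tall turned brass cone, 68 mm wide, 107 mm high; origin under its centre.
- cone_short: Bystander, loose: shorter turned brass cone, 58 mm wide, 77 mm high; origin under its centre.
- screwdriver: Bystander, loose: screwdriver lying on the bench, on the robot's side of the tray.
- hardwood_block: Bystander, loose: dark wooden bar 45 x 150 x 35 mm lying flat on the robot's side of the tray; origin under its centre.

How it is judged (in metres and radians):
On the way, in this order (a step that is already met when the one before it is completed fails the run):
1. the rake is lifted out of its stand (distance between rake and stand above 0.09 m), for 0.1 s.
2. the rake's tines are down in the plain part of the tray (z of rake in the frame of tray below 0.041 m and x of rake in the frame of tray between -0.03 and 0.135 m and y of rake in the frame of tray between -0.08 and 0.08 m), for 0.1 s.
3. all three rods lie in grooves (z of each of rod_near, rod_mid, rod_far in the frame of tray below 0.0205 m and angle between the y axis of each of rod_near, rod_mid, rod_far and the y axis of tray, either way round below 0.1 rad and x of rod_near in the frame of tray between -0.125 and -0.02 m and y of rod_near in the frame of tray between -0.09 and 0.09 m and x of rod_mid in the frame of tray between -0.125 and -0.02 m and y of rod_mid in the frame of tray between -0.09 and 0.09 m and x of rod_far in the frame of tray between -0.125 and -0.02 m and y of rod_far in the frame of tray between -0.09 and 0.09 m), for 0.3 s.
At the end, for the whole second after the job is handed in: Each rod at rest in a groove of its own: centre 4.5 mm or more below the land, parallel to the grooves within 0.1 rad. Rake at rest in its stand, released: tips within 16 mm of the slot floor, origin within 25 mm of the stand's centre, tines within 0.2 rad of vertical (all of step 3 and linear speed of each of rod_near, rod_mid, rod_far, rake below 0.03 m/s and z of rake in the frame of stand below 0.022 m and horizontal distance between rake and stand below 0.025 m and angle between rake's own z axis and vertical below 0.2 rad); the robot touches nothing.
It fails at once if a rod is touched by the gripper or arm (contact force between any of the fingers, the arm and rod_near above 0.5 N or contact force between any of the fingers, the arm and rod_mid above 0.5 N or contact force between any of the fingers, the arm and rod_far above 0.5 N).
It fails at once if a bystander is moved more than 30 mm (distance of any of cone_tall, cone_short, screwdriver, hardwood_block from where it was at the start of the episode above 0.03 m).
It also fails if it takes over 61 s, if anything falls off the work surface, if the arm or the gripper's body presses on something with over 40 N, if the wrist force passes 120 N, or if a joint passes its speed limit or range.

ROBOT

A 6-joint arm with a two-finger parallel gripper is mounted at the origin on the work surface. World frame = base frame: x ahead of the robot, y to its left, z up, the work surface at z = 0. Lengths are in mm, angles in rad, forces in N, time in s.
With the tool pointing down it reaches from about 350 to 775 mm from the base axis. Payload 7.3 kg.
Tool frame: the origin (TCP) lies midway between the tips of the shut fingers; the grasp point (between the pads) lies 19 mm behind it; z points along the fingers, y is the line along which they close (so a half turn about z gives the same grasp; the last joint's range is limited). The gripper opens to 92 mm and grips with 3 to 60 N. Pads are 19 mm wide; open, the fingers measure 130 mm over their backs; the gripper's body (75 mm by 190 mm) begins 47 mm behind the grasp point.
Start: joints at [-1.374, 0.342, 1.524, -0, 1.275, -0.146], TCP at [176.489, -494.466, 226.741] pointing down, gripper open.
Joint ranges: [-2.53, 2.53], [-0.77, 2.02], [0.04, 2.7], [-1, 4.14], [0.28, 2.66], [-3.11, 3.11]. Speed limits (rad/s): [2.57, 2.57, 3.14, 3.14, 3.14, 3.14].

INTERFACE

Orientations are given as [roll, pitch, yaw] about the fixed x, y, z axes, in that order (R = Rz(yaw) Ry(pitch) Rx(roll)).
In Python, from plant import monitor, optics, workorder gives the robot as it stands. The module is installed in compiled form; this text tells all that it offers.
- The arm moves only by the tool servo_tool, never from a script. Its arguments are lists of equal length, an entry for each row: "linear": the shift along the tool's x, y, z as a fraction of full scale, a list of three; "spin": the turn about the tool's z as a fraction of full scale. In form: {"linear": [[dx, dy, dz], ...], "spin": [spin, ...]}. A call has exactly 8 rows; each row shifts and turns the commanded pose from where the row before left it, along the tool's axes as they then stand; what a row does not reach is not made up. Full scale, the value 1, is 200 mm for a shift and 90 degrees for a turn. A row lasts 1/8 s, in which the tool goes at most 62.5 mm and 10.7 degrees, less where a joint would pass 70% of its speed; a pose out of reach is approached as far as the arm can. A call with a number of a shift or a turn outside -1 to 1 is refused whole. A call with a gripper value outside its range is refused whole. "hand" is the opening, from -1 (shut) to 1 (fully open), set as the call begins (left out, the last holds). The fingers move at their own pace and stop on an object; the grip force is fixed at half the most. Time passes only in rows, so rows that do not move let the fingers close, or fill a call up. It gives the time, the measured TCP pose, the force, the opening and the grip force at its end, in the units of the state.
- monitor.get_obs(): the state, without advancing time (a new reading comes with each control period).
- optics.capture(name): name is "scene" or "top"; returns a dict with "frame" (480x640x3 uint8, blue, green, red), "K" (3x3 intrinsics, pixels), "world_to_cam" (4x4, takes a point from world to camera coordinates). Camera axes: x right, y down, z forward; pixel columns grow to the right and rows downward; lengths in mm; the calibration is good to about 2 mm. A picture is of the moment at which its call begins. There is no depth.
- workorder.close_job(): hands the job in; it is judged then, once.
The state is a dict: "time": time; "joint_positions": joint angles; "dq": joint speeds; "tau": joint torques, N m; "tool_pos": TCP position; "tcp_rot": TCP orientation; "contact_force": force on the tool from outside, world axes, zero at the start; "moment": the same for the moment, N m; "grip_width": finger opening in mm; "finger_force": force on a finger pad.
Only numpy, scipy, OpenCV 4.12 (cv2) and the standard library are available. Lean on these libraries where they do the work, as an engineer would, in place of code of your own. Each camera call takes 0.05 s, during which the arm holds its last target. There are 200 camera calls.

## Working session

There is one attempt and no reset: what is moved stays moved. The work goes in short steps, Python scripts to look and compute and a tool call to move; the robot and the scene stay as the last step left them, time stands still between calls to the robot, and variables do not carry over. Pictures are saved under pics/ and viewed, at most 10 in all, crops included, and the job is handed in when it is done.

Besides the shell and the picture viewer there is one more tool, called after "Call:" as a command line: name --pt "numbers of a row" for each row, then --argument value for the rest. servo_tool: Moves the arm, as the interface text tells. Shift numbers are shares of 200 mm and turn numbers shares of 90 degrees, none past 1 either way. Its arguments: {"type":"object","properties":{"linear":{"type":"array","items":{"type":"array","items":{"type":"number","minimum":-1,"maximum":1}}},"spin":{"type":"array","items":{"type":"number","minimum":-1,"maximum":1}},"hand":{"type":"number"}},"required":["linear","spin"]}

```bash
mkdir -p pics; cat > h.py <<'E'
import numpy as np,cv2
from plant import monitor,optics,workorder
def cap(n,f):
    c=optics.capture(n); cv2.imwrite(f,c["frame"]); np.savez(''+n+'.npz',K=c["K"],T=c["world_to_cam"]); return c
def cam(n):
    d=np.load(''+n+'.npz'); return d['K'],d['T']
def back(n,u,v,z):
    K,T=cam(n); R,t=T[:3,:3],T[:3,3]; o=-R.T@t; d=R.T@np.linalg.solve(K,[u,v,1]); return o+d*(z-o[2])/d[2]
def proj(n,p):
    K,T=cam(n); q=K@(T[:3,:3]@np.array(p,float)+T[:3,3]); return q[:2]/q[2]
E
python3 - <<'E'
from h import *
for n in ("scene","top"): c=cap(n,f"pics/{n}0.png"); K,T=cam(n); print(n,K.round(0).tolist(),(-T[:3,:3].T@T[:3,3]).round(0),T[:3,:3].round(2).tolist())
print(monitor.get_obs())
E
```

```text
scene [[463.0, 0.0, 316.0], [0.0, 463.0, 240.0], [0.0, 0.0, 1.0]] [1016.  735.  668.] [[-0.82, 0.57, -0.02], [0.3, 0.41, -0.86], [-0.48, -0.72, -0.51]]
top [[606.0, 0.0, 320.0], [0.0, 606.0, 235.0], [0.0, 0.0, 1.0]] [ 368.   -2. 1286.] [[-0.01, -1.0, 0.02], [-0.99, 0.0, -0.15], [0.15, -0.02, -0.99]]
{'time': 0.1, 'joint_positions': array([-1.37398057e+00,  3.42635853e-01,  1.52493477e+00,  1.52494298e-05,
        1.27540336e+00, -1.45974609e-01]), 'dq': array([ 3.05350318e-04,  3.66353536e-05, -2.81045198e-03,  5.70593134e-04,
       -7.22380350e-04,  7.12771779e-04]), 'tau': array([ 2.13184561e-03, -4.32004058e+01, -2.44694942e+01,  7.19566480e-02,
        5.26614266e-02, -6.42756709e-05]), 'tool_pos': array([ 176.42590221, -494.07532701,  226.11875329]), 'tcp_rot': array([-3.14022814e+00, -2.15351298e-04,  3.42785766e-01]), 'contact_force': array([ 0.27812481, -0.09722114,  0.02447167]), 'moment': array([-0.01338952,  0.02960281, -0.03922268]), 'finger_force': 0.0, 'grip_width': 92.39115519852126}
```

View pics/top0.png

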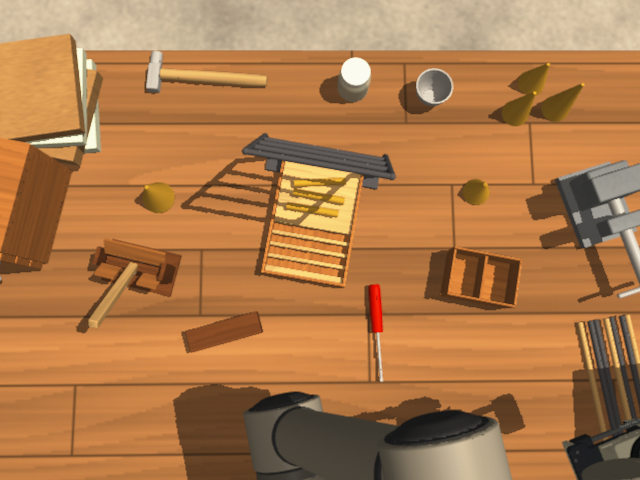

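View pics/scene0.png

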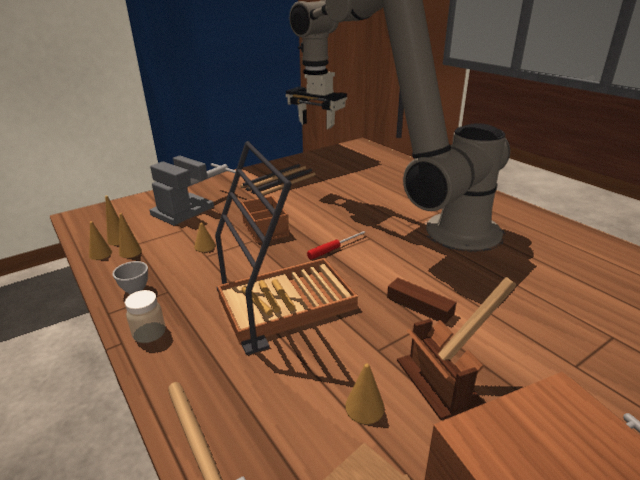

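The top view shows the tray (about 262–362, 160–286), with the rods at rows 183–215. The stand and rake are on the left (90–180, 240–328). The scene view shows the rake seated and leaning towards the robot. I'll enlarge both.

```bash
python3 - <<'E'
from h import *
a=cv2.imread('pics/top0.png')
def crop(x0,y0,w,h,s): return cv2.resize(a[y0:y0+h,x0:x0+w],None,fx=s,fy=s,interpolation=cv2.INTER_CUBIC)
A=crop(240,130,133,160,3.75) if 0 else crop(240,130,130,160,3.75)
B=crop(76,232,78,104,3.75) if 0 else crop(76,232,80+4,104,3.75)
im=np.zeros((600,800,3),np.uint8); im[:600,:A.shape[1]]=A; B=B[:,:800-A.shape[1]]; im[:B.shape[0],A.shape[1]:A.shape[1]+B.shape[1]]=B
# scene stand crop below
s=cv2.imread('pics/scene0.png')[310:410,395:395+147]
C=cv2.resize(s,None,fx=2.1,fy=2.1,interpolation=cv2.INTER_CUBIC); im[390:600,488:488+308]=C[:210,:308]
print(A.shape,B.shape,C.shape); cv2.imwrite('pics/c1.png',im)
E
```

```text
(600, 488, 3) (390, 312, 3) (210, 309, 3)
```

View pics/c1.png

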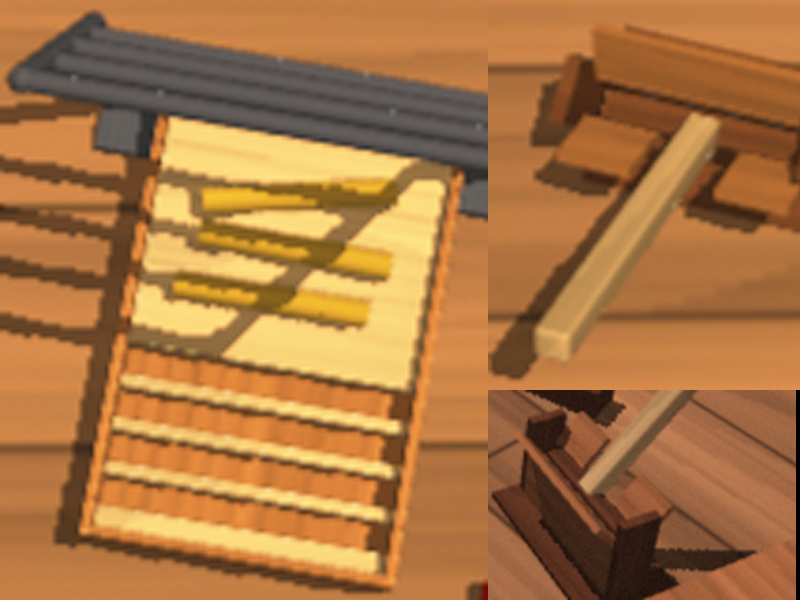

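The crop shows the tray's near corners at about (82,530) and (390,588), the land edge from (130,347) to (410,390), and the three rods. The stand is cut off on the right, so I'll compute poses and take a full stand crop.

```bash
cat > m.py <<'E'
from h import *
from scipy.optimize import least_squares
def P(x,y): return (240+(x+.5)/3.75-.5,130+(y+.5)/3.75-.5)
cor=[(P(82,530),(-138,88,36)),(P(390,588),(-138,-88,36)),(P(130,347),(-26.5,82,25)),(P(410,390),(-26.5,-82,25)),((247,153),(25,118,350)),((393,177.5),(25,-118,350))]
def w(p,l): c,s=np.cos(p[2]),np.sin(p[2]); return [p[0]+c*l[0]-s*l[1],p[1]+s*l[0]+c*l[1],l[2]]
f=lambda p:np.concatenate([proj('top',w(p,l))-np.array(u) for u,l in cor])
r=least_squares(f,[500,50,-.1]); tray=r.x
def intray(q): d=np.array(q)[:2]-tray[:2]; c,s=np.cos(tray[2]),np.sin(tray[2]); return np.array([c*d[0]+s*d[1],-s*d[0]+c*d[1]])
if __name__=="__main__":
    print(tray,f(tray).round(1))
    for n,e in dict(far=[(203,200),(397,190)],mid=[(200,238),(390,265)],near=[(175,285),(368,312)]).items():
        q=[back('top',*P(*x),33) for x in e]; print(n,intray(q[0]).round(),intray(q[1]).round(),np.linalg.norm(q[0]-q[1]).round())
    a=cv2.imread('pics/top0.png')[230:335,75:195]; b=cv2.resize(a,None,fx=5.5,fy=5.5,interpolation=cv2.INTER_CUBIC); cv2.imwrite('pics/st.png',b)
E
python3 m.py
```

```text
[ 5.96220566e+02 -1.47896903e+01 -1.81678318e-01] [-0.6  1.3  1.2  0.7 -0.3 -0.9  1.6  1.2 -0.8 -1.6 -0.7 -0.3]
far [60. 55.] [ 86. -52.] 110.0
mid [39. 53.] [ 42. -55.] 108.0
near [10. 62.] [ 14. -47.] 109.0
```

View pics/st.png

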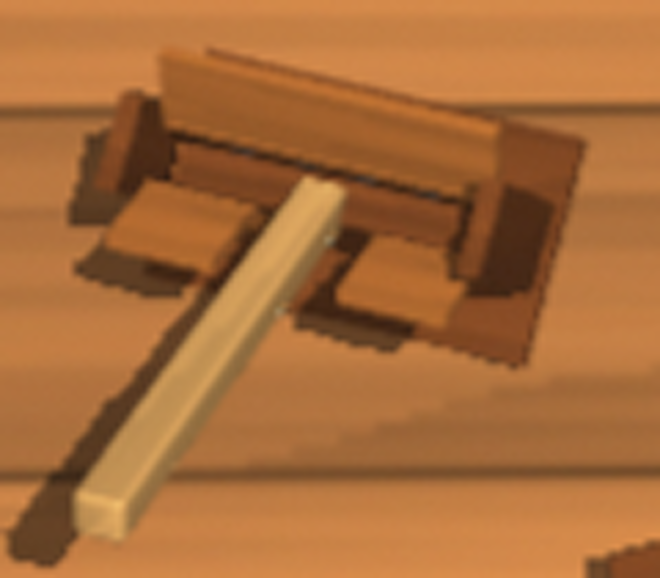

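```bash
cat > s.py <<'E'
from m import *
def Q(x,y): return (75+(x+.5)/5.5-.5,230+(y+.5)/5.5-.5)
cs=[((587,140),(45,-75,6)),((522,367),(-45,-75,6)),((160,50),(32.3,63,88)),((502,125),(32.3,-63,88)),((105,245),(-32.3,63,88)),((213,275),(-32.3,23,88)),((338,292),(-32.3,-23,88)),((440,325),(-32.3,-63,88)),((150,182),(-10.5,63,62)),((260,212),(-10.5,23,62)),((372,237),(-10.5,-23,62))]
cs=[(Q(*a),b) for a,b in cs]
fs=lambda p:np.concatenate([proj('top',w(p,l))-np.array(u) for u,l in cs])
r=least_squares(fs,[400,450,-.1],loss='soft_l1'); stand=r.x
def rk(l,a): # rake pt -> stand frame with lean a about tips
    c,s=np.cos(a),np.sin(a); return [c*l[0]-s*l[2],l[1],s*l[0]+c*l[2]+6]
if __name__=="__main__":
    print(stand,np.abs(fs(stand)).round(1))
    e=(-106.1,0,201.5)
    # end face visible corners: four corners of handle end
    n=np.array([np.cos(.611),0,np.sin(.611)])*9
    for a in np.radians([0,3.5,7,10]):
        print(np.degrees(a),[((proj('top',w(stand,rk(np.array(e)+sx*n+[0,sy*9,0],a)))-[75,230])*5.5).round() for sx,sy in ((1,1),(1,-1),(-1,1),(-1,-1))])
    for a in np.radians([3.5,7]):
      for k in (0,20,25): g=np.array([-86-k*.5736,0,173+k*.819]); print(k,np.round(w(stand,rk(g,a))))
E
python3 s.py
```

```text
[489.87245797 351.81666388 565.24643507] [0.3 0.4 0.1 0.6 0.4 2.1 1.1 3.2 0.3 1.7 0.3 2.5 0.2 0.1 1.4 1.4 0.3 0.3
 1.1 0.5 0.7 0.2]
0.0 [array([ 71., 442.]), array([126., 455.]), array([ 70., 488.]), array([124., 501.])]
3.5 [array([ 68., 481.]), array([122., 494.]), array([ 68., 524.]), array([122., 537.])]
7.0 [array([ 65., 518.]), array([119., 531.]), array([ 66., 559.]), array([120., 572.])]
10.0 [array([ 64., 548.]), array([118., 561.]), array([ 66., 586.]), array([120., 599.])]
0 [396. 375. 173.]
20 [384. 378. 189.]
25 [381. 378. 193.]
0 [386. 377. 167.]
20 [373. 380. 182.]
25 [370. 381. 186.]
```

Poses found, and they fit the given sizes:
- **Tray:** (596, -15), yaw -0.18.
- **Stand:** (490, 352), yaw -0.24.
- **Rake:** leaning about 4°.

Next I'll plan the approach arc to the handle.

```bash
cat > pl.py <<'E'
import sys,json
from h import *
# args: json list of [x,y,z,yaw,n]; prints rows from the measured pose
def plan(wps,p=None,yaw=None):
    o=monitor.get_obs(); p=np.array(o['tool_pos']) if p is None else np.array(p,float); yaw=o['tcp_rot'][2] if yaw is None else yaw
    L=[];S=[]
    for x,y,z,a,n in wps:
        d0=(np.array([x,y,z])-p)/n; da=(a-yaw)/n
        for i in range(n):
            tgt_sp=round(-da*180/np.pi/90,3); c,s=np.cos(yaw),np.sin(yaw)
            L.append([round(float(v)/200,3)+0 for v in (c*d0[0]+s*d0[1], s*d0[0]-c*d0[1], -d0[2])]); S.append(tgt_sp+0)
            yaw-=np.radians(tgt_sp*90)
        p=np.array([x,y,z],float)
    for i in range(0,len(L),8): print(json.dumps({"linear":L[i:i+8],"spin":S[i:i+8]}))
if __name__=="__main__": plan(json.loads(sys.argv[1]))
E
python3 pl.py '[[400,-250,280,0,7],[440,50,290,-0.15,7],[382,378,280,-0.24,8],[382,378,280,-0.24,2]]'
```

```text
{"linear": [[0.209, -0.111, -0.038], [0.203, -0.121, -0.038], [0.197, -0.13, -0.038], [0.191, -0.14, -0.038], [0.184, -0.149, -0.038], [0.176, -0.158, -0.038], [0.168, -0.166, -0.038], [0.029, -0.214, -0.007]], "spin": [0.031, 0.031, 0.031, 0.031, 0.031, 0.031, 0.031, 0.014]}
{"linear": [[0.024, -0.215, -0.007], [0.02, -0.215, -0.007], [0.015, -0.216, -0.007], [0.01, -0.216, -0.007], [0.005, -0.216, -0.007], [0.001, -0.216, -0.007], [-0.067, -0.197, 0.006], [-0.069, -0.196, 0.006]], "spin": [0.014, 0.014, 0.014, 0.014, 0.014, 0.014, 0.007, 0.007]}
{"linear": [[-0.071, -0.196, 0.006], [-0.073, -0.195, 0.006], [-0.075, -0.194, 0.006], [-0.078, -0.193, 0.006], [-0.08, -0.192, 0.006], [-0.082, -0.191, 0.006], [0.0, 0.0, 0.0], [0.0, 0.0, 0.0]], "spin": [0.007, 0.007, 0.007, 0.007, 0.007, 0.007, 0.0, 0.0]}
```

Call:
servo_tool --pt "0.209 -0.111 -0.038" --pt "0.203 -0.121 -0.038" --pt "0.197 -0.13 -0.038" --pt "0.191 -0.14 -0.038" --pt "0.184 -0.149 -0.038" --pt "0.176 -0.158 -0.038" --pt "0.168 -0.166 -0.038" --pt "0.029 -0.214 -0.007" --spin '[0.031,0.031,0.031,0.031,0.031,0.031,0.031,0.014]'

```text
time: 1.1
tool_pos: [407.0, -206.2, 281.2]
tcp_rot: [3.142, -0.0, -0.02]
contact_force: [-0.0, 0.2, 0.6]
grip_width: 91.3
finger_force: 0.0
```

Call:
servo_tool --pt "0.024 -0.215 -0.007" --pt "0.02 -0.215 -0.007" --pt "0.015 -0.216 -0.007" --pt "0.01 -0.216 -0.007" --pt "0.005 -0.216 -0.007" --pt "0.001 -0.216 -0.007" --pt "-0.067 -0.197 0.006" --pt "-0.069 -0.196 0.006" --spin '[0.014,0.014,0.014,0.014,0.014,0.014,0.007,0.007]'

```text
time: 2.1
tool_pos: [425.0, 133.0, 286.9]
tcp_rot: [3.141, 0.001, -0.174]
contact_force: [-0.1, 0.4, -0.6]
grip_width: 91.6
finger_force: 0.0
```

Call:
servo_tool --pt "-0.071 -0.196 0.006" --pt "-0.073 -0.195 0.006" --pt "-0.075 -0.194 0.006" --pt "-0.078 -0.193 0.006" --pt "-0.08 -0.192 0.006" --pt "-0.082 -0.191 0.006" --pt "0 0 0" --pt "0 0 0" --spin '[0.007,0.007,0.007,0.007,0.007,0.007,0,0]'

```text
time: 3.1
tool_pos: [381.9, 377.0, 279.7]
tcp_rot: [3.14, 0.0, -0.24]
contact_force: [0.4, -0.8, -0.0]
grip_width: 92.1
finger_force: 0.0
```

```bash
python3 pl.py '[[382,378,168,-0.24,7],[382,378,168,-0.24,1]]'; python3 -c "
from h import *
o=monitor.get_obs();print(o['tool_pos'],o['tcp_rot'],o['joint_positions'].round(2))"
```

```text
{"linear": [[0.0, -0.001, 0.08], [0.0, -0.001, 0.08], [0.0, -0.001, 0.08], [0.0, -0.001, 0.08], [0.0, -0.001, 0.08], [0.0, -0.001, 0.08], [0.0, -0.001, 0.08], [0.0, 0.0, 0.0]], "spin": [0.0, 0.0, 0.0, 0.0, 0.0, 0.0, 0.0, 0.0]}
[381.85556046 377.02623706 279.65427504] [ 3.14029330e+00  3.53888535e-04 -2.39529785e-01] [ 0.64  0.33  1.4  -0.    1.42  2.45]
```

Call:
servo_tool --pt "0 0 0.08" --pt "0 0 0.08" --pt "0 0 0.08" --pt "0 0 0.08" --pt "0 0 0.08" --pt "0 0 0.08" --pt "0 0 0.08" --pt "0 0 0" --spin '[0,0,0,0,0,0,0,0]'

```text
time: 4.1
tool_pos: [381.9, 376.0, 167.3]
tcp_rot: [3.139, 0.001, -0.242]
contact_force: [-1.0, -0.0, 1.5]
grip_width: 92.0
finger_force: 0.0
```

Call:
servo_tool --pt "0 0 0" --pt "0 0 0" --pt "0 0 0" --pt "0 0 0" --pt "0 0 0" --pt "0 0 0" --pt "0 0 0" --pt "0 0 0" --spin '[0,0,0,0,0,0,0,0]' --hand -1

```text
time: 5.1
tool_pos: [382.2, 378.0, 168.2]
tcp_rot: [-3.141, -0.0, -0.24]
contact_force: [1.1, 1.6, -1.0]
grip_width: 18.0
finger_force: 30.0
```

```bash
python3 - <<'E'
from h import *
a=cap('top','pics/t1.png')['frame'][225:345,60:200]; b=cap('scene','pics/s1.png')['frame'][240:420,380:540]
im=np.zeros((450,800,3),np.uint8); a=cv2.resize(a,(400,343)); b=cv2.resize(b,(400,450)); im[:343,:400]=a; im[:450,400:]=b; cv2.imwrite('pics/v1.png',im)
E
```

```text
(no output)
```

View pics/v1.png

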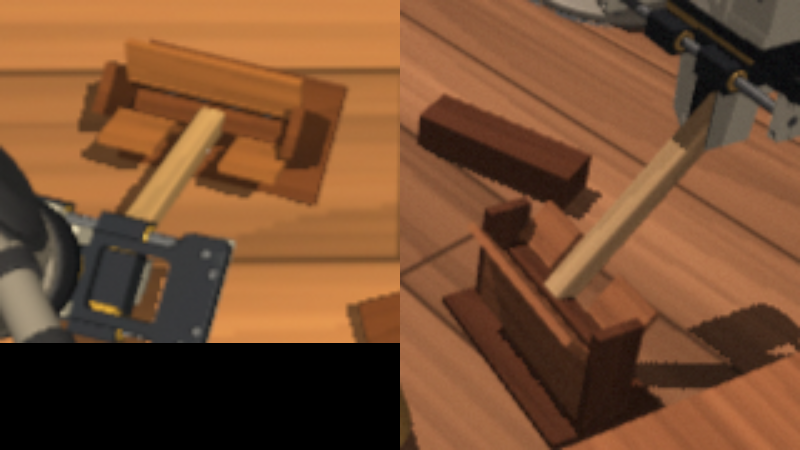

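Grip is good: opening 18.0 mm with 30 N, and the rake still seated. I'll lift it, carry it to open bench and press the tips lightly there. That pivots the rake in the pads for more lean, which gives the reach needed under the bars.

Call:
servo_tool --pt "0 0 -0.04" --pt "0 0 -0.08" --pt "0 0 -0.1" --pt "0 0 -0.12" --pt "0 0 -0.12" --pt "0 0 -0.12" --pt "0 0 -0.02" --pt "0 0 0" --spin '[0,0,0,0,0,0,0,0]'

```text
time: 6.2
tool_pos: [381.6, 377.4, 287.5]
tcp_rot: [3.141, 0.001, -0.24]
contact_force: [-0.3, -0.1, -2.0]
grip_width: 17.5
finger_force: 30.0
```

```bash
python3 pl.py '[[383,216,250,-0.24,5],[383,216,178,-0.24,3],[383,216,148,-0.24,8]]'; python3 - <<'E'
from h import *
a=cap('top','pics/t2.png')['frame'][215:365,40:200]; b=cap('scene','pics/s2.png')['frame'][200:420,360:560]
im=np.zeros((440,800,3),np.uint8); im[:375,:400]=cv2.resize(a,(400,375)); im[:440,400:]=cv2.resize(b,(400,440)); cv2.imwrite('pics/v2.png',im)
E
```

```text
{"linear": [[0.04, 0.156, 0.038], [0.04, 0.156, 0.038], [0.04, 0.156, 0.038], [0.04, 0.156, 0.038], [0.04, 0.156, 0.038], [0.0, 0.0, 0.12], [0.0, 0.0, 0.12], [0.0, 0.0, 0.12]], "spin": [0.0, 0.0, 0.0, 0.0, 0.0, 0.0, 0.0, 0.0]}
{"linear": [[0.0, 0.0, 0.019], [0.0, 0.0, 0.019], [0.0, 0.0, 0.019], [0.0, 0.0, 0.019], [0.0, 0.0, 0.019], [0.0, 0.0, 0.019], [0.0, 0.0, 0.019], [0.0, 0.0, 0.019]], "spin": [0.0, 0.0, 0.0, 0.0, 0.0, 0.0, 0.0, 0.0]}
```

View pics/v2.png

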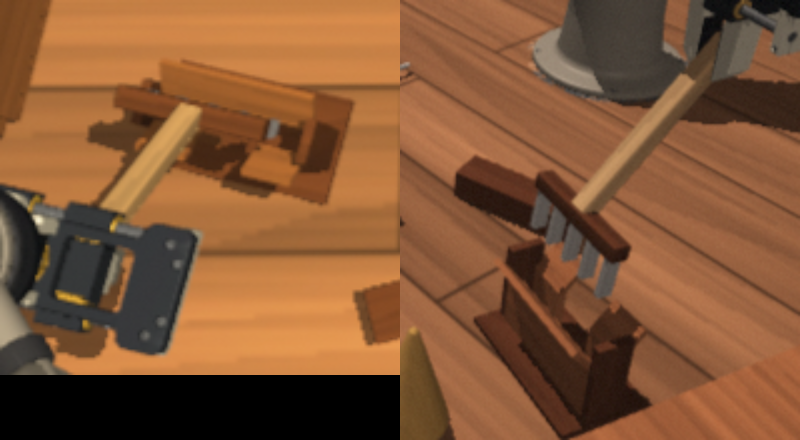

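The rake is out of the stand and hangs level. Next: sideways, down, then the gentle press.

Call:
servo_tool --pt "0.04 0.156 0" --pt "0.04 0.156 0" --pt "0.04 0.156 0" --pt "0.04 0.156 0" --pt "0.04 0.156 0.03" --pt "0 0 0.17" --pt "0 0 0.18" --pt "0 0 0.17" --spin '[0,0,0,0,0,0,0,0]'

```text
time: 7.3
tool_pos: [383.1, 216.1, 176.3]
tcp_rot: [3.141, 0.001, -0.24]
contact_force: [-0.0, -0.0, -1.5]
grip_width: 17.6
finger_force: 30.0
```

Call:
servo_tool --pt "0 0 0.02" --pt "0 0 0.02" --pt "0 0 0.02" --pt "0 0 0.02" --pt "0 0 0.02" --pt "0 0 0.02" --pt "0 0 0.02" --pt "0 0 0" --spin '[0,0,0,0,0,0,0,0]'

```text
time: 8.3
tool_pos: [381.1, 217.9, 152.6]
tcp_rot: [-3.14, 0.003, -0.24]
contact_force: [-19.7, 3.5, 29.9]
grip_width: 18.1
finger_force: 30.0
```

```bash
python3 - <<'E'
from h import *
o=monitor.get_obs(); print(o['tool_pos'],o['contact_force'],o['moment'])
a=cap('top','pics/t3.png')['frame'][200:350,130:290]; b=cap('scene','pics/s3.png')['frame'][190:390,320:520]
im=np.zeros((400,800,3),np.uint8); im[:375,:400]=cv2.resize(a,(400,375)); im[:400,400:]=cv2.resize(b,(400,400)); cv2.imwrite('pics/v3.png',im)
E
```

```text
[381.13591535 217.89740051 152.64422071] [-19.71436693   3.46993602  29.92320867] [ 0.58796742  3.1326374  -0.03997319]
```

View pics/v3.png

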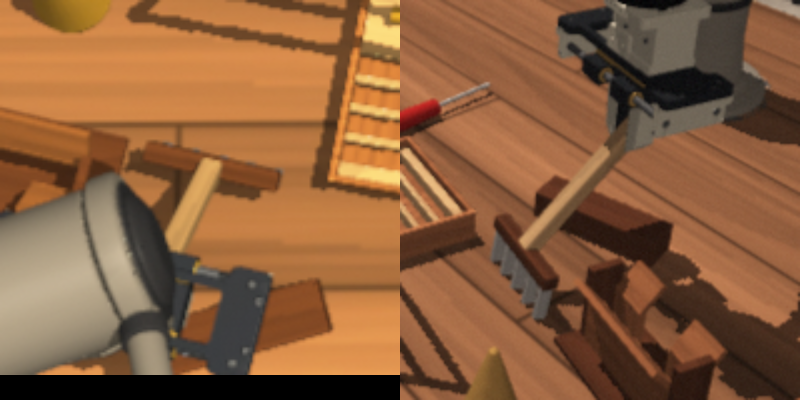

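```bash
python3 - <<'E'
from h import *
yaw=-.24; g=np.array([381.1,217.9,171.6]); k=20; G=np.array([-86-.5736*k,0,173+.819*k])
for lean in (4,7,9,11):
    a=np.radians(lean); c,s=np.cos(a),np.sin(a)
    def W(l):
        d=np.array(l,float)-G; d=np.array([c*d[0]-s*d[2],d[1],s*d[0]+c*d[2]]); cy,sy=np.cos(yaw),np.sin(yaw)
        return g+[cy*d[0]-sy*d[1],sy*d[0]+cy*d[1],d[2]]
    print(lean,W((0,0,0)).round(),[((proj('top',W((8.5,y,56)))-[130,200])*2.5).round() for y in (56,-56)],W((-7,0,0))[2].round(1))
E
```

```text
4 [488. 192. -11.] [array([146., 144.]), array([278., 176.])] -11.0
7 [497. 189.  -4.] [array([146., 136.]), array([279., 168.])] -5.3
9 [503. 188.  -0.] [array([146., 131.]), array([280., 162.])] -1.3
11 [509. 187.   4.] [array([147., 125.]), array([280., 157.])] 3.0
```

The force ran along the handle axis, so the rake slid about 12 mm up through the pads and didn't pivot. Dragging backward under a light press puts the tip friction across the handle, so it should pivot.

Call:
servo_tool --pt "-0.03 0 -0.01" --pt "-0.03 0 0.01" --pt "-0.03 0 0.01" --pt "-0.03 0 0.01" --pt "-0.03 0 0.01" --pt "-0.03 0 0.01" --pt "-0.03 0 0.01" --pt "0 0 0" --spin '[0,0,0,0,0,0,0,0]'

```text
time: 9.4
tool_pos: [342.2, 226.6, 139.9]
tcp_rot: [3.141, 0.001, -0.24]
contact_force: [-0.2, -0.0, 3.1]
grip_width: 17.5
finger_force: 30.0
```

```bash
cat > ln.py <<'E'
from h import *
import sys
o=monitor.get_obs(); g=np.array(o['tool_pos'])+[0,0,19]; yaw=o['tcp_rot'][2]
print(o['tool_pos'].round(1),yaw,o['contact_force'].round(1))
c=cap('top','pics/t%s.png'%sys.argv[1])['frame']
def W(l,k,a):
    G=np.array([-86-.5736*k,0,173+.819*k]); d=np.array(l,float)-G; c,s=np.cos(a),np.sin(a); d=np.array([c*d[0]-s*d[2],d[1],s*d[0]+c*d[2]]); cy,sy=np.cos(yaw),np.sin(yaw)
    return g+[cy*d[0]-sy*d[1],sy*d[0]+cy*d[1],d[2]]
u0,v0=(proj('top',W((0,0,40),8,.12))-[50,50]).astype(int)
b=cap('scene','pics/s%s.png'%sys.argv[1])['frame']; x0,y0=(proj('scene',W((0,0,20),8,.12))-[50,50]).astype(int)
x0=max(x0,0);y0=max(y0,0);u0=max(u0,0);v0=max(v0,0)
im=np.hstack([cv2.resize(c[v0:v0+100,u0:u0+100],(400,400),interpolation=2),cv2.resize(b[y0:y0+100,x0:x0+100],(400,400),interpolation=2)]); cv2.imwrite('pics/v%s.png'%sys.argv[1],im)
for k in (5,10,15):
  for lean in (3,6,9,12,15):
    a=np.radians(lean)
    print(k,lean,'tip',W((0,0,0),k,a).round(),'off',np.hypot(*(W((0,0,0),k,a)-g)[:2]).round(),'top',[((proj('top',W((8.5,y,56),k,a))-[u0,v0])*4).round().tolist() for y in (56,-56)],'scene tips',[((proj('scene',W((7,y,0),k,a))-[x0,y0])*4).round().tolist() for y in (51,-45)])
E
python3 ln.py 4
```

```text
[342.2 226.6 139.9] -0.23956354963061677 [-0.2 -0.   3.1]
5 3 tip [437. 203. -13.] off 98.0 top [[89.0, 181.0], [302.0, 232.0]] scene tips [[256.0, 298.0], [166.0, 186.0]]
5 6 tip [446. 201.  -8.] off 107.0 top [[90.0, 169.0], [303.0, 220.0]] scene tips [[242.0, 294.0], [153.0, 182.0]]
5 9 tip [454. 199.  -2.] off 115.0 top [[90.0, 158.0], [305.0, 209.0]] scene tips [[228.0, 290.0], [140.0, 177.0]]
5 12 tip [462. 197.   4.] off 124.0 top [[91.0, 147.0], [306.0, 198.0]] scene tips [[215.0, 284.0], [127.0, 171.0]]
5 15 tip [470. 195.  11.] off 132.0 top [[91.0, 136.0], [307.0, 187.0]] scene tips [[203.0, 278.0], [115.0, 164.0]]
10 3 tip [440. 203. -17.] off 101.0 top [[92.0, 176.0], [304.0, 227.0]] scene tips [[250.0, 305.0], [161.0, 193.0]]
10 6 tip [449. 200. -12.] off 110.0 top [[93.0, 164.0], [306.0, 214.0]] scene tips [[236.0, 301.0], [147.0, 188.0]]
10 9 tip [458. 198.  -6.] off 119.0 top [[94.0, 152.0], [307.0, 203.0]] scene tips [[222.0, 297.0], [134.0, 183.0]]
10 12 tip [466. 196.   1.] off 127.0 top [[94.0, 140.0], [309.0, 191.0]] scene tips [[208.0, 291.0], [121.0, 177.0]]
10 15 tip [474. 194.   8.] off 136.0 top [[94.0, 129.0], [310.0, 180.0]] scene tips [[195.0, 284.0], [108.0, 171.0]]
15 3 tip [443. 202. -21.] off 104.0 top [[95.0, 171.0], [307.0, 221.0]] scene tips [[244.0, 313.0], [156.0, 199.0]]
15 6 tip [452. 200. -15.] off 113.0 top [[96.0, 158.0], [308.0, 209.0]] scene tips [[229.0, 309.0], [142.0, 195.0]]
15 9 tip [461. 198.  -9.] off 122.0 top [[97.0, 146.0], [310.0, 196.0]] scene tips [[215.0, 304.0], [128.0, 190.0]]
15 12 tip [469. 196.  -3.] off 131.0 top [[97.0, 134.0], [311.0, 185.0]] scene tips [[201.0, 298.0], [115.0, 184.0]]
15 15 tip [478. 194.   4.] off 139.0 top [[97.0, 122.0], [312.0, 174.0]] scene tips [[188.0, 291.0], [102.0, 177.0]]
```

View pics/v4.png

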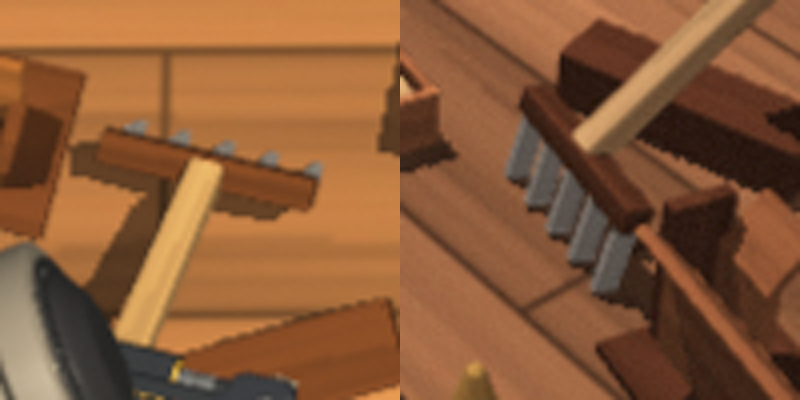

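The rake has pivoted to about 13° lean: top crop head corners (107,127)–(320,178), scene tine tips (115,178) and (205,292), tips on the bench. Reach from grip to tips is now about 130 mm. Next I'll plan the reach under the bars, with the rake parallel to the far rod.

```bash
python3 - <<'E'
from m import *; from pl import plan
tray[2]=(tray[2]+np.pi)%(2*np.pi)-np.pi
B=w(tray,(-186,-10,215)); C=w(tray,(-36,-9.7,215)); a=tray[2]+.237; print(tray,B,C,a)
plan([[342,227,215,-.24,3],[*B,a,6],[*C,a,5],[C[0],C[1],185,a,2]])
E
```

```text
[ 5.96220566e+02 -1.47896903e+01 -1.81678318e-01] [np.float64(411.47497916060075), np.float64(8.981468620192457), 215] [np.float64(559.0604591220842), np.float64(-17.825547337174843), 215] 0.05532168169034113
{"linear": [[-0.001, -0.001, -0.125], [-0.001, -0.001, -0.125], [-0.001, -0.001, -0.125], [0.099, 0.163, 0.0], [0.091, 0.167, 0.0], [0.083, 0.172, 0.0], [0.075, 0.175, 0.0], [0.066, 0.179, 0.0]], "spin": [0.0, 0.0, 0.0, -0.031, -0.031, -0.031, -0.031, -0.031]}
{"linear": [[0.057, 0.182, 0.0], [0.146, 0.034, 0.0], [0.146, 0.034, 0.0], [0.146, 0.034, 0.0], [0.146, 0.034, 0.0], [0.146, 0.034, 0.0], [0.0, 0.0, 0.075], [0.0, 0.0, 0.075]], "spin": [-0.031, 0.0, 0.0, 0.0, 0.0, 0.0, -0.001, -0.001]}
```

Call:
servo_tool --pt "0 0 -0.125" --pt "0 0 -0.125" --pt "0 0 -0.125" --pt "0.099 0.163 0" --pt "0.091 0.167 0" --pt "0.083 0.172 0" --pt "0.075 0.175 0" --pt "0.066 0.179 0" --spin '[0,0,0,-0.031,-0.031,-0.031,-0.031,-0.031]'

```text
time: 10.5
tool_pos: [400.2, 43.7, 214.6]
tcp_rot: [-3.141, 0.002, 0.005]
contact_force: [0.9, 0.2, -1.7]
grip_width: 17.8
finger_force: 30.0
```

Call:
servo_tool --pt "0.057 0.182 0" --pt "0.146 0.034 0" --pt "0.146 0.034 0" --pt "0.146 0.034 0" --pt "0.146 0.034 0" --pt "0.12 0.034 0" --pt "0 0 0" --pt "0 0 0" --spin '[-0.031,0,0,0,0,0,0,0]'

```text
time: 11.5
tool_pos: [553.5, -17.9, 214.3]
tcp_rot: [-3.141, 0.003, 0.052]
contact_force: [0.1, -0.5, -1.6]
grip_width: 17.9
finger_force: 30.0
```

```bash
python3 ln.py 5 | head -1;  python3 - <<'E'
from m import *
from h import *
o=monitor.get_obs(); t=intray(o['tool_pos']); print('grip in tray',t, o['tcp_rot'][2]-(-.1817))
im=np.hstack([cv2.resize(cv2.imread('pics/t5.png')[110:300,230:410],(400,422)),cv2.resize(cv2.imread('pics/s5.png')[130:360,190:390],(400,460))[:422]]); cv2.imwrite('pics/w5.png',im)
E
```

```text
[553.5 -17.9 214.3] 0.0520837713301987 [ 0.1 -0.5 -1.6]
grip in tray [-41.31971161 -10.65186381] 0.23400947639088646
```

View pics/w5.png

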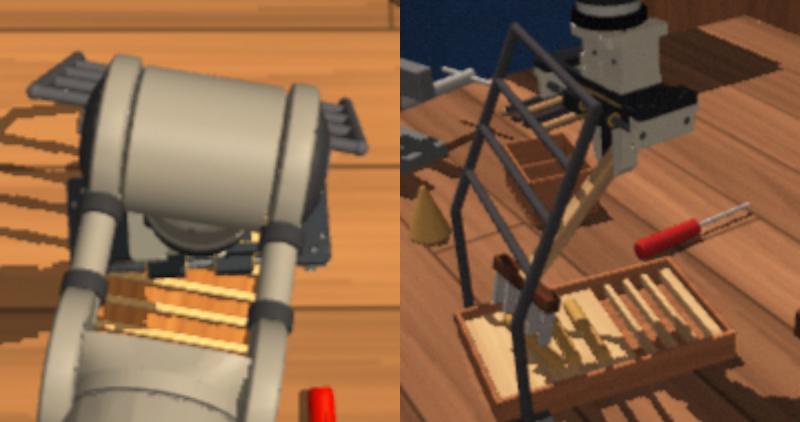

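The rake head is behind the rods under the bars, the gripper clears the rack and no force shows. Lowering.

Call:
servo_tool --pt "0.027 0.002 0.05" --pt "0 0 0.05" --pt "0 0 0.05" --pt "0 0 0.03" --pt "0 0 0.02" --pt "0 0 0.015" --pt "0 0 0.01" --pt "0 0 0" --spin '[0,0,0,0,0,0,0,0]'

```text
time: 12.6
tool_pos: [560.0, -18.2, 170.1]
tcp_rot: [3.142, -0.0, 0.052]
contact_force: [0.3, 0.4, -1.7]
grip_width: 17.7
finger_force: 30.0
```

```bash
cat > sc.py <<'E'
# edges of brass rods in the scene view vs model: print overlay-free check via projected rod ends colours
from m import *
import sys
cap('scene','pics/s%s.png'%sys.argv[1])
a=cv2.imread('pics/s%s.png'%sys.argv[1])
# homography land plane z=33 tray frame -> rectified view, 2px/mm, x down->up
pts=np.float32([[-130,80],[130,80],[130,-80],[-130,-80]])
z=float(sys.argv[2])
src=np.float32([proj('scene',w(tray,(x,y,z))) for x,y in pts]); dst=np.float32([[x+132,82-y] for x,y in pts])*2.5
cv2.imwrite('pics/r%s.png'%sys.argv[1],cv2.warpPerspective(a,cv2.getPerspectiveTransform(src,dst),(660,410),flags=2))
o=monitor.get_obs(); print(intray(o['tool_pos']),o['tool_pos'][2],o['contact_force'].round(1))
E
python3 sc.py 6 33
```

```text
[-34.89690726  -9.88536661] 170.24446906657937 [-0.2 -0.6 -1. ]
```

No contact with the tips at about z = 31, below the rod tops, so they are down behind the far rod. Planning the comb: squaring up while pulling, then straight across the grooves.

```bash
python3 - <<'E'
from m import *; from pl import plan
def g(x,y,th,z): q=w([*tray[:2],-.18168],(x-130*np.cos(th),y-130*np.sin(th),z)); return [*q,-.18168+th]
plan([[*g(76,14,.16,168),3],[*g(58,7,.06,168),3],[*g(45,3,0,168),2],[*g(-95,3,0,168),16]])
E
```

```text
{"linear": [[-0.027, -0.012, 0.004], [-0.027, -0.011, 0.004], [-0.028, -0.011, 0.004], [-0.03, -0.015, 0.0], [-0.031, -0.014, 0.0], [-0.031, -0.013, 0.0], [-0.032, -0.011, 0.0], [-0.033, -0.01, 0.0]], "spin": [0.016, 0.016, 0.016, 0.021, 0.021, 0.021, 0.019, 0.019]}
{"linear": [[-0.044, 0.0, 0.0], [-0.044, 0.0, 0.0], [-0.044, 0.0, 0.0], [-0.044, 0.0, 0.0], [-0.044, 0.0, 0.0], [-0.044, 0.0, 0.0], [-0.044, 0.0, 0.0], [-0.044, 0.0, 0.0]], "spin": [0.0, 0.0, 0.0, 0.0, 0.0, 0.0, 0.0, 0.0]}
{"linear": [[-0.044, 0.0, 0.0], [-0.044, 0.0, 0.0], [-0.044, 0.0, 0.0], [-0.044, 0.0, 0.0], [-0.044, 0.0, 0.0], [-0.044, 0.0, 0.0], [-0.044, 0.0, 0.0], [-0.044, 0.0, 0.0]], "spin": [0.0, 0.0, 0.0, 0.0, 0.0, 0.0, 0.0, 0.0]}
```

Call:
servo_tool --pt "-0.027 -0.012 0.004" --pt "-0.027 -0.011 0.004" --pt "-0.028 -0.011 0.004" --pt "-0.03 -0.015 0" --pt "-0.031 -0.014 0" --pt "-0.031 -0.013 0" --pt "-0.032 -0.011 0" --pt "-0.033 -0.01 0" --spin '[0.016,0.016,0.016,0.021,0.021,0.021,0.019,0.019]'

```text
time: 13.65
tool_pos: [513.1, 3.7, 167.8]
tcp_rot: [3.142, -0.001, -0.184]
contact_force: [1.0, -0.2, -1.2]
grip_width: 17.3
finger_force: 30.0
```

Call:
servo_tool --pt "-0.03 0 0" --pt "-0.03 0 0" --pt "-0.03 0 0" --pt "-0.03 0 0" --pt "-0.03 0 0" --pt "-0.03 0 0" --pt "-0.03 0 0" --pt "-0.03 0 0" --spin '[0,0,0,0,0,0,0,0]'

```text
time: 14.65
tool_pos: [465.6, 12.3, 167.6]
tcp_rot: [3.142, 0.0, -0.182]
contact_force: [1.9, -0.4, -1.7]
grip_width: 17.7
finger_force: 30.0
```

Call:
servo_tool --pt "-0.03 0 0" --pt "-0.03 0 0" --pt "-0.03 0 0" --pt "-0.03 0 0" --pt "-0.03 0 0" --pt "-0.03 0 0" --pt "-0.03 0 0" --pt "-0.03 0 0" --spin '[0,0,0,0,0,0,0,0]'

```text
time: 15.65
tool_pos: [418.4, 21.0, 167.7]
tcp_rot: [3.142, -0.0, -0.182]
contact_force: [-0.7, 0.1, -1.5]
grip_width: 17.7
finger_force: 30.0
```

Call:
servo_tool --pt "-0.03 0 0" --pt "-0.03 0 0" --pt "-0.03 0 0" --pt "-0.03 0 0" --pt "-0.03 0 0" --pt "-0.03 0 0" --pt "-0.03 0 0" --pt "-0.02 0 0" --spin '[0,0,0,0,0,0,0,0]'

```text
time: 16.65
tool_pos: [373.2, 29.3, 167.7]
tcp_rot: [3.142, -0.0, -0.182]
contact_force: [0.6, -0.2, -1.7]
grip_width: 17.4
finger_force: 30.0
```

```bash
python3 sc.py 7 28
```

```text
[-227.72605867    3.06392157] 167.65954288861613 [-0.5  1.  -1.1]
```

The drag of 1–2 N fell to nothing by the end, so the rods have probably dropped. I'll lift and carry the rake towards the stand, then check the rods and the rake's lean.

```bash
python3 - <<'E'
from h import *; from pl import plan
print(back('top',157,207,0),back('top',143,190,100))
plan([[373,29,262,-.182,4],[395,200,264,-.21,4],[366,382,264,-.24,4],[366,382,250,-.24,4]])
E
```

```text
[621.46659666 323.69889291   0.        ] [636.36762563 327.26259866 100.        ]
{"linear": [[0.0, 0.0, -0.118], [0.0, 0.0, -0.118], [0.0, 0.0, -0.118], [0.0, 0.0, -0.118], [-0.012, -0.215, -0.003], [-0.013, -0.215, -0.003], [-0.014, -0.215, -0.003], [-0.016, -0.215, -0.003]], "spin": [0.0, 0.0, 0.0, 0.0, 0.004, 0.004, 0.004, 0.004]}
{"linear": [[-0.082, -0.215, 0.0], [-0.084, -0.215, 0.0], [-0.086, -0.214, 0.0], [-0.087, -0.213, 0.0], [0.0, 0.0, 0.018], [0.0, 0.0, 0.018], [0.0, 0.0, 0.018], [0.0, 0.0, 0.018]], "spin": [0.005, 0.005, 0.005, 0.005, 0.0, 0.0, 0.0, 0.0]}
```

Call:
servo_tool --pt "0 0 -0.118" --pt "0 0 -0.118" --pt "0 0 -0.118" --pt "0 0 -0.118" --pt "-0.012 -0.215 -0.003" --pt "-0.013 -0.215 -0.003" --pt "-0.014 -0.215 -0.003" --pt "-0.016 -0.215 -0.003" --spin '[0,0,0,0,0.004,0.004,0.004,0.004]'

```text
time: 17.7
tool_pos: [395.6, 201.6, 264.5]
tcp_rot: [-3.142, -0.0, -0.207]
contact_force: [0.6, -0.6, -2.4]
grip_width: 18.1
finger_force: 30.0
```

Call:
servo_tool --pt "-0.082 -0.215 0" --pt "-0.084 -0.215 0" --pt "-0.086 -0.214 0" --pt "-0.087 -0.213 0" --pt "0 0 0.018" --pt "0 0 0.018" --pt "0 0 0.018" --pt "0 0 0" --spin '[0.005,0.005,0.005,0.005,0,0,0,0]'

```text
time: 18.7
tool_pos: [366.8, 381.3, 253.5]
tcp_rot: [3.141, 0.0, -0.24]
contact_force: [0.5, 0.3, -2.2]
grip_width: 17.9
finger_force: 30.0
```

```bash
python3 ln.py 8; python3 - <<'E'
from h import *
v=cv2.imread('pics/v8.png')
a=cv2.resize(cv2.imread('pics/t8.png')[200:300,250:370],(360,300)) if 0 else cv2.resize(cv2.imread('pics/t8.png')[205:290,255:355],(235,200))
t=cv2.imread('pics/t8.png'); s=cv2.imread('pics/s8.png')
im=np.zeros((600,800,3),np.uint8); im[:300,:300]=cv2.resize(v[:,:400],(300,300)); im[300:,:300]=cv2.resize(v[:,400:],(300,300))
im[:300,300:]=cv2.resize(t[160:290,225:225+217],(500,300),interpolation=2); im[300:,300:]=cv2.resize(s[255:348,205:360],(500,300),interpolation=2); cv2.imwrite('pics/w8.png',im)
E
```

```text
[366.8 381.3 253.5] -0.2397787131387905 [ 0.5  0.3 -2.2]
5 3 tip [462. 358. 100.] off 98.0 top [[74.0, 177.0], [307.0, 233.0]] scene tips [[276.0, 320.0], [145.0, 181.0]]
5 6 tip [471. 356. 106.] off 107.0 top [[73.0, 164.0], [307.0, 220.0]] scene tips [[260.0, 316.0], [130.0, 176.0]]
5 9 tip [479. 354. 111.] off 115.0 top [[72.0, 151.0], [307.0, 207.0]] scene tips [[245.0, 310.0], [116.0, 170.0]]
5 12 tip [487. 352. 118.] off 124.0 top [[70.0, 138.0], [307.0, 195.0]] scene tips [[231.0, 304.0], [102.0, 163.0]]
5 15 tip [495. 350. 124.] off 132.0 top [[68.0, 126.0], [306.0, 183.0]] scene tips [[217.0, 296.0], [89.0, 155.0]]
10 3 tip [465. 357.  96.] off 101.0 top [[79.0, 172.0], [311.0, 228.0]] scene tips [[268.0, 329.0], [139.0, 189.0]]
10 6 tip [474. 355. 102.] off 110.0 top [[78.0, 158.0], [311.0, 214.0]] scene tips [[252.0, 325.0], [123.0, 184.0]]
10 9 tip [482. 353. 108.] off 119.0 top [[77.0, 144.0], [311.0, 200.0]] scene tips [[237.0, 319.0], [108.0, 178.0]]
10 12 tip [491. 351. 114.] off 127.0 top [[75.0, 131.0], [311.0, 188.0]] scene tips [[222.0, 312.0], [94.0, 171.0]]
10 15 tip [498. 349. 121.] off 136.0 top [[73.0, 119.0], [310.0, 175.0]] scene tips [[208.0, 304.0], [80.0, 163.0]]
15 3 tip [468. 357.  92.] off 104.0 top [[84.0, 166.0], [315.0, 222.0]] scene tips [[261.0, 338.0], [132.0, 198.0]]
15 6 tip [477. 354.  98.] off 113.0 top [[83.0, 152.0], [316.0, 208.0]] scene tips [[244.0, 333.0], [116.0, 192.0]]
15 9 tip [486. 352. 104.] off 122.0 top [[82.0, 138.0], [315.0, 194.0]] scene tips [[229.0, 328.0], [101.0, 186.0]]
15 12 tip [494. 350. 111.] off 131.0 top [[80.0, 124.0], [315.0, 181.0]] scene tips [[213.0, 321.0], [86.0, 179.0]]
15 15 tip [502. 348. 118.] off 139.0 top [[78.0, 112.0], [314.0, 168.0]] scene tips [[199.0, 313.0], [72.0, 171.0]]
```

View pics/w8.png

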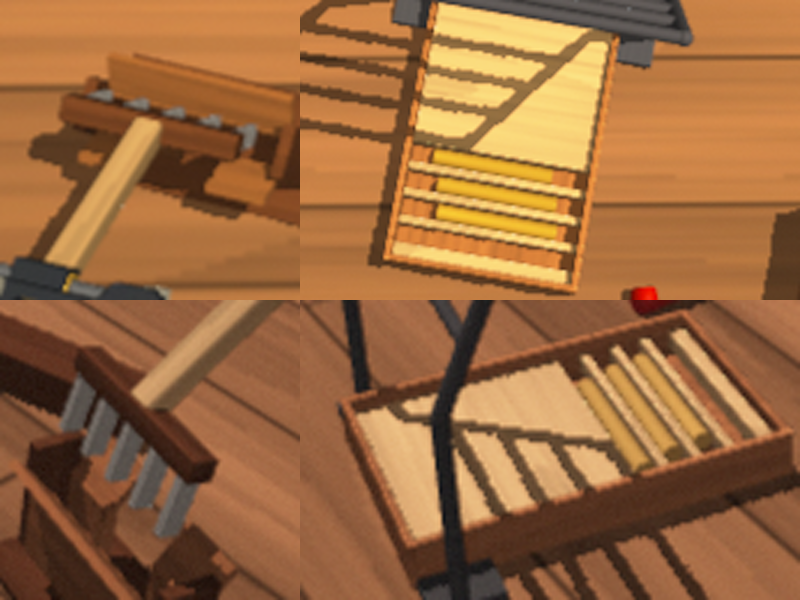

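All three rods lie level in the first three grooves (top crop rows 165, 192 and 220), and the tines hang over the slot. I'll dip the tips into the slot, then swing the handle forward against the slot side to take out the extra lean.

Call:
servo_tool --pt "0 0 0.06" --pt "0 0 0.06" --pt "0 0 0.06" --pt "0 0 0.06" --pt "0 0 0.05" --pt "0 0 0.04" --pt "0 0 0.03" --pt "0 0 0" --spin '[0,0,0,0,0,0,0,0]'

```text
time: 19.8
tool_pos: [361.2, 384.0, 183.4]
tcp_rot: [-3.14, 0.008, -0.237]
contact_force: [-23.2, 4.5, 22.2]
grip_width: 18.0
finger_force: 30.0
```

Call:
servo_tool --pt "0 0 -0.03" --pt "0 0 -0.03" --pt "0 0 -0.03" --pt "0 0 0" --pt "0 0 0" --pt "0 0 0" --pt "0 0 0" --pt "0 0 0" --spin '[0,0,0,0,0,0,0,0]'

```text
time: 20.8
tool_pos: [366.5, 382.2, 199.6]
tcp_rot: [3.141, 0.0, -0.238]
contact_force: [0.3, 1.1, -1.8]
grip_width: 17.7
finger_force: 30.0
```

```bash
cat > fit.py <<'E'
# fit rake k, lean, yaw offset, y shift to the edge images (handle + head outlines) around the given start
from h import *
import sys
from scipy.optimize import minimize
o=monitor.get_obs(); g=np.array(o['tool_pos'])+[0,0,19]; yaw0=o['tcp_rot'][2]; print(g.round(1),yaw0,o['contact_force'].round(1))
def W(P,k,a,dy):
    G=np.array([-86-.5736*k,0,173+.819*k]); d=np.array(P,float)-G; c,s=np.cos(a),np.sin(a)
    d=np.stack([c*d[:,0]-s*d[:,2],d[:,1]+dy,s*d[:,0]+c*d[:,2]],1); cy,sy=np.cos(yaw0),np.sin(yaw0)
    return g+np.stack([cy*d[:,0]-sy*d[:,1],sy*d[:,0]+cy*d[:,1],d[:,2]],1)
t=np.linspace(0,1,60)[:,None]
def seg(a,b): return np.array(a)+(np.array(b)-np.array(a))*t
n=np.array([np.cos(.611),0,np.sin(.611)])*9; u=np.array([-np.sin(.611),0,np.cos(.611)]); O=np.array([0,0,50.])
top=np.vstack([seg((8.5,-56,56),(8.5,56,56)),seg((-8.5,-56,56),(-8.5,56,56)),seg((-8.5,56,56),(8.5,56,56)),seg((-8.5,-56,56),(8.5,-56,56))]+[seg(O+n+[0,s,0]+30*u,O+n+[0,s,0]+100*u) for s in (-9,9)])
sce=np.vstack([seg((8.5,-56,56),(8.5,56,56)),seg((8.5,-56,40),(8.5,56,40)),seg((8.5,56,40),(8.5,56,56))]+[seg((7,y+s,12),(7,y+s,40)) for y in (-48,-24,0,24,48) for s in (-3,3)]+[seg(O+n*q+[0,9,0]+30*u,O+n*q+[0,9,0]+100*u) for q in (1,-1)])
def em(nm):
    f=cap(nm,'pics/f_%s.png'%nm)['frame']; lab=cv2.cvtColor(f,cv2.COLOR_BGR2LAB).astype(np.float32)
    m=sum(np.hypot(cv2.Sobel(lab[...,i],-1,1,0),cv2.Sobel(lab[...,i],-1,0,1)) for i in range(3)); return cv2.GaussianBlur(np.minimum(m,150),(0,0),1.2)
E1={n_:em(n_) for n_ in ('top','scene')}
C={n_:cam(n_) for n_ in E1}
def score(p):
    k,a,dy=p[0],np.radians(p[1]),p[2]; s=0
    for nm,P,j in (('top',top,3),('scene',sce,5)):
        K,T=C[nm]; q=(K@(T[:3,:3]@W(P,k,a,dy).T+T[:3,3:])); q=(q[:2]/q[2]).T+np.array(p[j:j+2])
        s+=cv2.remap(E1[nm],q[:,0].astype(np.float32)[None],q[:,1].astype(np.float32)[None],cv2.INTER_LINEAR).mean()
    return -s
best=[]
for k in range(-10,26,3):
  for a in range(0,19,2):
    for dy in (-4,0,4): best.append((score([k,a,dy,0,0,0,0]),k,a,dy))
best.sort()
for b in best[:3]:
    f=lambda p: score(p)+.8*(np.array(p[3:])**2).sum()
    r=minimize(f,[*b[1:],0,0,0,0],method='Nelder-Mead',options=dict(maxiter=3000,initial_simplex=None)); 
    k,a,dy=r.x[:3]; tip=W([(0,0,0)],k,np.radians(a),dy)[0]; d=tip-g
    S=np.array([489.9,351.8]); e=tip[:2]-S; c,s=np.cos(-.2402),np.sin(-.2402)
    print(round(b[0]),round(r.fun),r.x.round(1),'tip stand',(c*e[0]+s*e[1]).round(1),(-s*e[0]+c*e[1]).round(1),tip[2].round(1),'off',np.hypot(*d[:2]).round(1),'dz',d[2].round(1))
E
python3 fit.py
```

```text
[366.5 382.2 218.6] -0.23841469024617346 [ 0.3  1.1 -1.8]
-228 -232 [ 6.2 16.1 -2.9 -0.  -0.  -0.   0. ] tip stand 8.4 -2.5 72.3 off 135.5 dz -146.3
-228 -232 [ 6.2 16.2 -3.   0.   0.   0.   0. ] tip stand 8.5 -2.6 72.5 off 135.6 dz -146.1
-223 -227 [18.6 14.6 -2.4  0.  -0.   0.  -0. ] tip stand 13.8 -2.0 60.7 off 140.9 dz -157.9
```

No picture views remain, so an edge fit to the model measures the rake instead. It gives tips 8 mm too far forward with a 16° lean. I'll back off 8 mm, dip, then swing upright about the tips.

Call:
servo_tool --pt "-0.02 0 0" --pt "-0.02 0 0" --pt "0 0 0.02" --pt "0 0 0.03" --pt "0 0 0.03" --pt "0 0 0.03" --pt "0 0 0" --pt "0 0 0" --spin '[0,0,0,0,0,0,0,0]'

```text
time: 21.9
tool_pos: [359.1, 384.0, 177.7]
tcp_rot: [-3.142, -0.001, -0.239]
contact_force: [2.0, 0.0, -2.1]
grip_width: 17.9
finger_force: 30.0
```

```bash
python3 fit.py
```

```text
[359.1 384.  196.7] -0.23852026818248206 [ 2.   0.  -2.1]
-232 -235 [ 6.5 16.  -3.  -0.   0.  -0.   0. ] tip stand 0.7 -2.5 50.2 off 135.5 dz -146.6
-231 -235 [ 6.5 16.1 -2.9 -0.   0.   0.   0. ] tip stand 0.8 -2.5 50.2 off 135.6 dz -146.5
-229 -231 [17.  14.5 -2.5  0.   0.   0.   0. ] tip stand 4.8 -2.1 39.8 off 139.5 dz -157.0
```

Call:
servo_tool --pt "0.02 0 0" --pt "0.02 0 -0.012" --pt "0.02 0 -0.015" --pt "0.02 0 -0.014" --pt "0.02 0 -0.013" --pt "0.02 0 -0.012" --pt "0.02 0 -0.012" --pt "0 0 0" --spin '[0,0,0,0,0,0,0,0]'

```text
time: 23.0
tool_pos: [386.5, 377.4, 193.4]
tcp_rot: [-3.141, -0.001, -0.239]
contact_force: [-2.6, 0.9, -1.2]
grip_width: 18.0
finger_force: 30.0
```

```bash
python3 fit.py
```

```text
[386.5 377.4 212.4] -0.23874656139113748 [-2.6  0.9 -1.2]
-235 -238 [ 6.2  7.3 -3.2 -0.   0.   0.   0. ] tip stand 5.0 -2.8 47.2 off 111.6 dz -165.2
-230 -238 [ 6.2  7.3 -3.1 -0.  -0.   0.   0. ] tip stand 5.0 -2.7 47.2 off 111.6 dz -165.1
-230 -238 [ 6.2  7.3 -3.1 -0.   0.   0.   0. ] tip stand 5.0 -2.8 47.2 off 111.6 dz -165.2
```

Call:
servo_tool --pt "0.02 0 -0.01" --pt "0.02 0 -0.01" --pt "0.015 0 -0.01" --pt "-0.015 0 0" --pt "0 0 0.02" --pt "0 0 0.03" --pt "0 0 0.03" --pt "0 0 0" --spin '[0,0,0,0,0,0,0,0]'

```text
time: 24.1
tool_pos: [393.4, 375.3, 182.4]
tcp_rot: [3.14, 0.001, -0.238]
contact_force: [0.7, 0.0, -2.0]
grip_width: 17.7
finger_force: 30.0
```

```bash
python3 fit.py
```

```text
[393.4 375.3 201.4] -0.23839901046970868 [ 0.7  0.  -2. ]
-234 -238 [ 5.7  3.2 -2.7 -0.   0.   0.   0. ] tip stand -0.1 -2.7 29.1 off 99.2 dz -172.4
-230 -238 [ 5.7  3.2 -2.7 -0.  -0.  -0.   0. ] tip stand -0.2 -2.6 29.0 off 99.2 dz -172.4
-230 -238 [ 5.8  3.2 -2.7 -0.  -0.   0.  -0. ] tip stand -0.2 -2.6 28.9 off 99.2 dz -172.5
```

Lean is 3.2°, the tips are centred in the slot at z = 29 and there is no force. Lowering the last 23 mm.

Call:
servo_tool --pt "0 0 0.02" --pt "0 0 0.02" --pt "0 0 0.02" --pt "0 0 0.02" --pt "0 0 0.015" --pt "0 0 0.015" --pt "0 0 0.005" --pt "0 0 0" --spin '[0,0,0,0,0,0,0,0]'

```text
time: 25.2
tool_pos: [394.2, 375.5, 160.3]
tcp_rot: [-3.141, -0.001, -0.238]
contact_force: [2.9, -1.1, -1.4]
grip_width: 17.5
finger_force: 30.0
```

```bash
python3 fit.py
```

```text
[394.2 375.5 179.3] -0.2383701347391023 [ 2.9 -1.1 -1.4]
-213 -221 [-8.4  9.3 -7.8 -0.  -0.  -0.  -0. ] tip stand 8.4 -7.3 28.5 off 107.3 dz -150.8
-213 -221 [-8.4  9.3 -7.7 -0.  -0.  -0.  -0. ] tip stand 8.4 -7.3 28.4 off 107.2 dz -150.9
-212 -214 [-1.3  5.1 -3.  -0.   0.   0.   0. ] tip stand 1.7 -2.6 15.6 off 100.3 dz -163.7
```

Call:
servo_tool --pt "0 0 0.005" --pt "0 0 0.005" --pt "0 0 0.005" --pt "0 0 0" --pt "0 0 0" --pt "0 0 0" --pt "0 0 0" --pt "0 0 0" --spin '[0,0,0,0,0,0,0,0]'

```text
time: 26.3
tool_pos: [393.5, 375.9, 159.4]
tcp_rot: [-3.14, -0.001, -0.238]
contact_force: [-1.7, -2.4, 14.9]
grip_width: 17.8
finger_force: 30.0
```

On the floor (15 N up). Release, then rise clear.

Call:
servo_tool --pt "0 0 -0.005" --pt "0 0 0" --pt "0 0 0" --pt "0 0 0" --pt "0 0 0" --pt "0 0 0" --pt "0 0 0" --pt "0 0 0" --spin '[0,0,0,0,0,0,0,0]' --hand 1

```text
time: 27.3
tool_pos: [393.7, 375.6, 158.3]
tcp_rot: [3.142, -0.0, -0.238]
contact_force: [-0.4, -0.4, -0.1]
grip_width: 90.3
finger_force: 0.0
```

Call:
servo_tool --pt "0 0 -0.05" --pt "0 0 -0.1" --pt "0 0 -0.15" --pt "0 0 -0.2" --pt "-0.1 0.2 -0.1" --pt "0 0.25 0" --pt "0 0.25 0" --pt "0 0.2 0" --spin '[0,0,0,0,0,0,0,0]'

```text
time: 28.3
tool_pos: [331.1, 204.0, 279.2]
tcp_rot: [-3.141, -0.001, -0.238]
contact_force: [-0.2, -0.0, -0.1]
grip_width: 91.6
finger_force: 0.0
```

Call:
servo_tool --pt "0 0.2 0" --pt "0 0.2 0" --pt "0 0 0" --pt "0 0 0" --pt "0 0 0" --pt "0 0 0" --pt "0 0 0" --pt "0 0 0" --spin '[0,0,0,0,0,0,0,0]'

```text
time: 29.3
tool_pos: [312.9, 127.9, 278.2]
tcp_rot: [3.141, 0.0, -0.238]
contact_force: [0.2, 0.9, -0.5]
grip_width: 91.8
finger_force: 0.0
```

```bash
python3 - <<'E'
from h import *
cap('top','pics/t9.png'); cap('scene','pics/s9.png')
for n,(x0,y0,x1,y1) in (('top',(85,235,160,330)),('scene',(395,270,520,410))):
    A=cv2.imread(f'pics/{n}0.png')[y0:y1,x0:x1]; B=cv2.imread(f"pics/{n[0]}9.png")
    # handle mask: pale wood, compare centroid/extent and overall best shift
    hs=lambda im:((lambda h:(h[...,2]>150)&(h[...,1]<115))(cv2.cvtColor(im,cv2.COLOR_BGR2HSV))).astype(np.uint8)
    for im in (A,B[y0:y1,x0:x1]):
        _,l,s,c=cv2.connectedComponentsWithStats(hs(im)); i=1+s[1:,4].argmax(); print(n,s[i],c[i].round(1))
    print('meandiff',np.abs(A.astype(int)-B[y0:y1,x0:x1]).mean().round(1))
E
```

```text
top [49 38  1  1  1] [49. 38.]
top [43 48  1  1  1] [43. 48.]
meandiff 2.9Traceback (most recent call last):
  File "<stdin>", line 8, in <module>
ValueError: attempt to get argmax of an empty sequence
```

```bash
python3 - <<'E'
from h import *
for n,boxes in (('top',((86,315,102,331),(120,262,140,280))),('scene',((495,275,518,300),(438,335,470,365)))):
    A=cv2.imread(f'pics/{n}0.png'); B=cv2.imread(f"pics/{n[0]}9.png")
    for x0,y0,x1,y1 in boxes:
        r=cv2.matchTemplate(B[y0-15:y1+15,x0-15:x1+15],A[y0:y1,x0:x1],cv2.TM_CCOEFF_NORMED); _,v,_,p=cv2.minMaxLoc(r); print(n,(x0,y0),'shift',p[0]-15,p[1]-15,round(v,2))
    # rods and bystanders: change elsewhere
    d=(np.abs(A.astype(int)-B).max(2)>60).astype(np.uint8); _,l,s,c=cv2.connectedComponentsWithStats(d); print([q[:5].tolist() for q in s[1:] if q[4]>25])
E
```

```text
top (86, 315) shift 1 0 1.0
top (120, 262) shift 1 0 0.98
[[290, 178, 52, 23, 429], [324, 195, 20, 11, 136], [284, 202, 27, 11, 146], [311, 207, 27, 11, 184], [311, 243, 16, 5, 34], [285, 250, 22, 6, 48], [309, 255, 27, 7, 56], [69, 325, 456, 155, 34018], [176, 409, 65, 71, 3647], [137, 412, 10, 4, 30], [624, 421, 10, 13, 50], [562, 435, 51, 45, 923], [615, 440, 17, 18, 219], [632, 440, 8, 9, 45], [631, 450, 9, 8, 70]]
scene (495, 275) shift -1 -1 0.66
scene (438, 335) shift 0 -1 0.97
[[300, 1, 25, 6, 86], [469, 0, 32, 41, 875], [316, 69, 11, 6, 33], [455, 83, 9, 7, 26], [440, 85, 14, 8, 41], [286, 94, 15, 10, 39], [421, 95, 19, 12, 108], [441, 97, 20, 9, 120], [298, 104, 4, 18, 55], [464, 106, 7, 8, 30], [397, 127, 5, 11, 27], [454, 128, 10, 9, 59], [401, 135, 8, 10, 35], [426, 135, 17, 11, 42], [492, 142, 34, 19, 385], [524, 148, 37, 25, 357], [461, 152, 11, 12, 40], [497, 161, 82, 49, 2421], [403, 162, 45, 49, 1405], [320, 194, 210, 128, 5332], [502, 230, 29, 15, 141], [475, 246, 165, 133, 9216], [308, 272, 23, 24, 77], [300, 275, 15, 17, 45], [272, 282, 14, 15, 71], [259, 284, 12, 11, 62], [255, 295, 20, 23, 92], [271, 296, 11, 18, 49], [287, 298, 10, 14, 43]]
```

The rake is back within about a pixel of its original seated pose, and the rods are in their grooves. Handing in.

```bash
python3 -c "
from plant import workorder
print(workorder.close_job())"
```

```text
the job is handed in; nothing more can be done
None
```

I handed the job in at about 29 s, with all three rods down in separate grooves and the rake released in its stand within about a pixel of where it started; the hand-in returned no verdict.

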